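# Hook the cutlery basket inside the washing-up tub and slide it up to its stop

### The arm

A 6-joint arm with a two-finger parallel gripper is mounted at the origin on a cart in front of the work surface, level with it; the furniture and walls round the work are solid. World frame = base frame: x ahead of the robot, y to its left, z up, the work surface at z = 0. Lengths are in m, angles in rad, forces in N, time in s.
With the tool pointing down it reaches from about 0.375 to 0.925 m from the base axis. Payload 5.7 kg.
Tool frame: the origin (TCP) lies midway between the tips of the shut fingers; the grasp point (between the pads) lies 19 mm behind it; z points along the fingers, y is the line along which they close (so a half turn about z gives the same grasp; the last joint's range is limited). The gripper opens to 88 mm and grips with 3 to 60 N. Pads are 20 mm wide; open, the fingers measure 115 mm over their backs; the gripper's body (75 mm by 178 mm) begins 61 mm behind the grasp point.
Start: joints at [1.21, 0.359, 1.51, -0, 1.272, -0.115], TCP at [0.146, 0.582, 0.223] pointing down, gripper open.
Joint ranges: [-2.97, 2.97], [-1.01, 2.36], [0.21, 2.38], [-0.96, 4.11], [0.2, 2.71], [-2.98, 2.98]. Speed limits (rad/s): [2.39, 2.39, 3.14, 3.14, 3.14, 3.14].

### API

Orientations are given as a unit quaternion [x, y, z, w].
In Python, from bench import move_ptp, servo_line, goto_joints, move_gripper, sleep, inverse_kinematics, capture, PlanningError, close_job, spot_in, silhouettes, current_clock, current_joint_pos, current_qvel, current_joint_torque, current_position, current_orientation, current_force, current_torque, current_finger_gap, current_grip_force gives the robot as it stands. Calls block until the motion is done:
- move_ptp(position, orientation): joint-space move of the TCP to a pose.
- servo_line(position, orientation=None, rate=0.15, contact_N=None): straight line of the TCP; orientation=None keeps the orientation; rate is the mean speed in m/s. With contact_N (N) it stops when the force on the tool has changed by that much, and returns True; else False.
- goto_joints(angles): joint-space move.
- move_gripper(opening): finger opening in m; the grip force is fixed at half the most; returns when the fingers have stopped.
- sleep(seconds).
- inverse_kinematics(position, orientation): joint angles nearest the present ones, or None.
- capture(name): name is "scene" or "top"; returns a dict with "image" (420x560x3 uint8, blue, green, red), "range_z" (420x560 float32, m along the optical axis (not along the pixel's ray), 0 where there is no reading), "intrinsics" (3x3 intrinsics, pixels), "R" (3x3) and "t" (3): a world point X has camera coordinates R X + t. Camera axes: x right, y down, z forward; pixel columns grow to the right and rows downward; lengths in m; the calibration is good to about 2 mm. A picture is of the moment at which its call begins.
A pose or a line that the arm cannot do raises PlanningError and nothing moves.
- close_job(): hands the job in; it is judged then, once.
Trained networks look in the newest picture that a camera, given by its name, has taken for a name from the list of things; names that differ only in an ending like _2 or _b are one class to them, and where a whole thing is asked for, a point or a joint stands for the part that bears it (a point fixed in the world has none). Each returns a list of dicts, best first, with "conf" (0 to 1); they miss things now and then, are a little off and sometimes report something else, mostly with a low value. They report only what shows in the picture. A call takes as long as a camera call.
- spot_in(camera, query): "xy" ([column, row] in pixels, amid what is visible of it).
- silhouettes(camera, query): "region" (420x560 bool, what is visible of it) and "xy" ([column, row] in pixels, amid what is visible of it).
Readings, each from a call of its own:
- current_clock(): time.
- current_joint_pos(): joint angles.
- current_qvel(): joint speeds.
- current_joint_torque(): joint torques, N m.
- current_position(): TCP position.
- current_orientation(): TCP orientation.
- current_force(): force on the tool from outside, world axes, zero at the start.
- current_torque(): the same for the moment, N m.
- current_finger_gap(): finger opening in m.
- current_grip_force(): force on a finger pad.
Only numpy, scipy, OpenCV 4.12 (cv2) and the standard library are available. Lean on these libraries where they do the work, as an engineer would, in place of code of your own. Each camera call takes 0.05 s, during which the arm holds its last target. There are 200 camera calls.

### The job

Pick up the steel cutlery basket by its black grip and hook its bent lip over the bare part of the tub's near rim, well clear of the orange stop clip, so that the basket hangs inside the tub with the lip fully down on the rim. Then, keeping it hooked, slide it gently along the rim until you feel it press lightly against the clip's rubber bumper, and leave it hanging there, upright and let go. Do not force anything, do not push the clip along the rim, and leave the other things where they are.

Things in the scene. Friction and masses are not known exactly. Their poses are not given: they have to be found in the camera images.
- tub: Blue washing-up tub, open at the top, 160 (x) x 220 (y) x 110 high, walls and floor 4 thick, held to the worktop by suction feet (does not move). Origin: centre of the underside; z up, x from the near wall (robot side) to the far wall, y along the near wall towards its left end. The near wall, at x -80 to -76, is plain; short sides and far side have small flanges.
- tub_rim (a point): Point on top of the tub's near wall, 110 above the worktop: middle of the 4 mm wall thickness, middle of its length (tub frame -78, 0, 110). Axes as the tub's. The rim runs along y, 110 to each side.
- rim_stop: Orange stop clip astride the near rim on its left half (tub frame y 50 to 90, varies), 22 long along the rim, 20 across it, reaching 20 below and 14 above the rim. Origin: on the rim top, middle of the clip; axes as the tub's. Pushed with more than about 10 N it slips along the rim, which must not happen.
- stop_face (a point): Middle of the clip's right-hand (-y) face, 11 from the clip's origin, 7.5 above the rim; axes as the tub's. Here a black rubber bumper, 13 in diameter, sticks out towards -y by 3 to 21 mm: set differently each time and not measured. It does not give. The basket's lip roof meets it; find it by feel: 4 to 5 N above the sliding friction (which is up to about 4 N) is plenty.
- basket: Steel cutlery basket, 0.11 to 0.22 kg, standing upright on the worktop right of the tub. Open box 44 (x -22 to 22) x 80 (y) x 62 high; at x -25 to -22 its 80 wide back plate rises to 81 and carries the lip and the grip. Origin: centre of the underside of the box; z up, x from lip to box. Hung, its axes point as the tub's.
- basket_slot (a point): Centre of the underside of the bent lip's roof (basket frame -28.5, 0, 75); axes as the basket's. Roof 80 wide (y), 6 thick; outer leg 3 thick hangs from it to 21 below this point, then a flare to 26 below. Slot between back plate and leg: 7 wide, 80 long, so upright it passes over the 4 mm rim with 1.5 to spare each side. Hung, this point lies on the rim line of tub_rim.
- basket_grip (a point): Middle of the black grip that stands on the lip's roof, 23 above basket_slot (basket frame -28.5, 0, 98); axes as the basket's. Grip 12 thick (x), 56 long (y), from 6 to 41 above the slot point (z 81 to 116); take it across its thickness from above.
- tumbler: Clear tumbler, 81 across, 93 high, standing in the tub's far half, about 15 mm clear of where the basket hangs; origin: centre of its underside.
- salt_shaker: Glass salt shaker with grey cap, 44 across, 90 high, on the worktop; origin: centre of its underside.
- mug: Black and white mug, 82 x 114 with handle, 97 high, on the worktop; origin: centre of its underside.
- timer: Red and white kitchen timer, 62 across, 48 high, on the worktop left of the tub; origin: centre of its underside.

How it is judged:
On the way, in this order (a step that is already met when the one before it is completed fails the run):
1. the basket hangs inside the tub, lip fully down on the near rim, clear of the stop clip's bumper (z of basket_slot in the frame of tub_rim between -0.003 and 0.003 m and x of basket_slot in the frame of tub_rim between -0.004 and 0.004 m and angle between the z axis of basket and the z axis of tub, either way round below 0.1 rad and angle between the x axis of basket and the x axis of tub, either way round below 0.1 rad and x of basket in the frame of tub above -0.06 m and contact force between basket and rim_stop below 0.2 N), for 0.2 s.
2. still hooked on the rim, the basket presses against the stop clip's bumper with at least 2 N (z of basket_slot in the frame of tub_rim between -0.003 and 0.003 m and x of basket_slot in the frame of tub_rim between -0.004 and 0.004 m and angle between the z axis of basket and the z axis of tub, either way round below 0.1 rad and angle between the x axis of basket and the x axis of tub, either way round below 0.1 rad and x of basket in the frame of tub above -0.06 m and contact force between basket and rim_stop above 2 N), for 0.15 s.
At the end, for the whole second after the job is handed in: The basket hangs still and let go inside the tub: slot roof within 3 mm of the rim top, slot centred on the wall within 4 mm, axes within 0.1 rad of the tub's, and its centre 52 to 75 mm along the rim from the stop clip's centre, on the right of it (at the bumper) (z of basket_slot in the frame of tub_rim between -0.003 and 0.003 m and x of basket_slot in the frame of tub_rim between -0.004 and 0.004 m and angle between the z axis of basket and the z axis of tub, either way round below 0.1 rad and angle between the x axis of basket and the x axis of tub, either way round below 0.1 rad and x of basket in the frame of tub above -0.06 m and y of basket in the frame of rim_stop between -0.075 and -0.052 m and linear speed of basket below 0.02 m/s and angular speed of basket below 0.15 rad/s); the robot touches nothing.
It fails at once if the stop clip is pushed more than 1 mm along the rim (distance of rim_stop from where it was at the start of the episode above 0.001 m).
It fails at once if the basket is forced against the tub with more than 40 N (contact force between basket and tub above 40 N).
It fails at once if the tumbler, salt shaker, mug or timer is moved more than 20 mm or tipped (distance of any of tumbler, salt_shaker, mug, timer from where it was at the start of the episode above 0.02 m or angle between any of tumbler, salt_shaker, mug, timer's own z axis and vertical above 0.35 rad).
It also fails if it takes over 67 s, if anything falls off the work surface, if the arm or the gripper's body presses on something with over 40 N, if the wrist force passes 120 N, or if a joint passes its speed limit or range.

## Working session

There is one attempt and no reset: what is moved stays moved. The work goes in short steps, each a Python script; the robot and the scene stay as the last script left them, time stands still between calls to the robot, and variables do not carry over. Pictures are saved under pics/ and viewed, at most 10 in all, crops included, and the job is handed in when it is done.

```bash
mkdir -p pics; cat > h.py <<'E'
import numpy as np, cv2
from bench import *
def pts(c,mask):
    K,R,t=np.array(c["intrinsics"]),np.array(c["R"]),np.array(c["t"]); z=c["range_z"]
    v,u=np.nonzero(mask&(z>0)); d=z[v,u]
    P=np.stack([(u-K[0,2])*d/K[0,0],(v-K[1,2])*d/K[1,1],d],1)
    return (P-t)@R
def cl(): return round(current_clock(),2)
E
python3 - <<'E'
from h import *
for n in ["scene","top"]:
    c=capture(n); cv2.imwrite(f"pics/{n}0.png",c["image"])
    np.savez(f"{n}0.npz",**{k:np.array(v) for k,v in c.items()})
    for q in ["tub","rim_stop","basket","basket_grip","tumbler","salt_shaker","mug","timer"]:
        for s in silhouettes(n,q)[:2]:
            P=pts(c,s["region"])
            print(n,q,round(s["conf"],2),np.round(s["xy"]),s["region"].sum(),np.percentile(P,[2,50,98],axis=0).round(3).tolist() if len(P) else None)
            np.save(f"m_{n}_{q}.npy",s["region"]) if s["conf"]>.5 else 0
print(cl(),current_orientation())
E
```

```text
scene tub 0.89 [272. 213.] 6258 [[0.45, -0.091, 0.005], [0.492, 0.011, 0.07], [0.641, 0.146, 0.112]]
scene rim_stop 0.55 [219. 197.] 167 [[0.445, 0.065, 0.094], [0.45, 0.083, 0.117], [0.466, 0.098, 0.126]]
scene basket 0.69 [273. 212.] 6309 [[0.449, -0.091, 0.004], [0.492, 0.011, 0.07], [0.642, 0.146, 0.112]]
scene basket 0.57 [368. 288.] 1971 [[0.433, -0.34, 0.002], [0.447, -0.307, 0.063], [0.503, -0.267, 0.117]]
scene basket_grip 0.57 [365. 290.] 1981 [[0.433, -0.34, 0.003], [0.447, -0.307, 0.064], [0.502, -0.266, 0.117]]
scene tumbler 0.78 [256. 194.] 791 [[0.533, 0.043, 0.047], [0.572, 0.076, 0.08], [0.613, 0.121, 0.098]]
scene tumbler 0.63 [366. 290.] 1976 [[0.433, -0.34, 0.002], [0.447, -0.307, 0.063], [0.504, -0.266, 0.117]]
scene salt_shaker 0.81 [372. 233.] 587 [[0.621, -0.235, 0.002], [0.63, -0.22, 0.049], [0.714, -0.18, 0.09]]
scene salt_shaker 0.36 [272. 213.] 6338 [[0.449, -0.091, 0.003], [0.492, 0.011, 0.069], [0.641, 0.148, 0.112]]
scene mug 0.68 [427. 249.] 2047 [[0.605, -0.403, 0.009], [0.618, -0.351, 0.069], [0.684, -0.308, 0.098]]
scene mug 0.43 [367. 289.] 2022 [[
[... 584 characters left out ...]
op basket_grip 0.61 [376. 223.] 681 [[0.434, -0.337, -0.001], [0.472, -0.3, 0.031], [0.501, -0.254, 0.117]]
top tumbler 0.6 [236. 198.] 781 [[0.533, 0.045, 0.011], [0.582, 0.084, 0.037], [0.609, 0.118, 0.098]]
top salt_shaker 0.61 [261. 207.] 5395 [[0.452, -0.088, -0.001], [0.551, 0.019, 0.008], [0.643, 0.149, 0.113]]
top salt_shaker 0.48 [337. 170.] 261 [[0.62, -0.233, -0.002], [0.632, -0.212, 0.06], [0.655, -0.196, 0.089]]
top mug 0.83 [387. 163.] 923 [[0.604, -0.401, 0.004], [0.645, -0.357, 0.054], [0.68, -0.304, 0.097]]
top timer 0.82 [165. 277.] 434 [[0.351, 0.285, 0.007], [0.377, 0.306, 0.044], [0.405, 0.337, 0.051]]
0.9 [ 1.22607451e-01  9.92455244e-01 -2.14692531e-05 -1.92607308e-05]
```

```bash
python3 - <<'E'
from h import *
im=[]
for n in ["scene","top"]:
    c=dict(np.load(f"{n}0.npz")); P=pts(c,np.ones((420,560),bool))
    def box(x0,x1,y0,y1,z0,z1): return P[(P[:,0]>x0)&(P[:,0]<x1)&(P[:,1]>y0)&(P[:,1]<y1)&(P[:,2]>z0)&(P[:,2]<z1)]
    def fit(Q,l):
        if len(Q)<3: print(l,len(Q));return
        r=cv2.minAreaRect((Q[:,:2]*1000).astype(np.float32)); print(n,l,len(Q),np.round(r[0],1),np.round(r[1],1),round(r[2],1),'med z',np.median(Q[:,2]).round(4))
    fit(box(.41,.53,-.36,-.23,.102,.13),"grip"); fit(box(.41,.53,-.36,-.23,.02,.130),"basket")
    fit(box(.41,.68,-.12,.18,.104,.115),"tubrim")
    fit(box(.43,.48,.05,.12,.1175,.14),"clip top")
    N=box(.43,.48,-.12,.06,.1045,.115); N=N[N[:,0]<.452+.012]
    fit(N,"near rim")
    W=box(.42,.475,-.08,.05,.03,.09)
    if len(W): p=np.polyfit(W[:,1],W[:,0],1); print("wall x=",p, len(W),"resid",np.std(W[:,0]-np.polyval(p,W[:,1])))
    im.append(c["image"])
cv2.imwrite("pics/a.png",cv2.resize(im[0][130:400,100:480],(800,568)))
cv2.imwrite("pics/b.png",cv2.resize(im[1][120:310,140:420],(800,543)))
E
```

```text
scene grip 311 [ 447.1 -303.8] [13.7 55.7] 16.7 med z 0.113
scene basket 1659 [ 468.1 -297.9] [59.9 80.7] 16.3 med z 0.0719
scene tubrim 1144 [550.9  31.7] [181.2 252.4] 12.5 med z 0.1098
scene clip top 81 [457.7  81.4] [19.7 34.2] 16.7 med z 0.1232
scene near rim 12 [462.4  51. ] [ 2.8 18.1] 5.0 med z 0.1084
wall x= [-0.19804541  0.47376125] 417 resid 0.0011299170289733383
top grip 104 [ 446.2 -305.3] [11.9 57.5] 15.8 med z 0.1141
top basket 404 [ 466.8 -298.3] [59.3 81.2] 15.3 med z 0.0612
top tubrim 1222 [549.   31.1] [181.2 249.6] 11.7 med z 0.1087
top clip top 79 [455.7  82.3] [19.9 34.1] 9.1 med z 0.1231
top near rim 10 [462.   49.8] [15.8  2.6] 86.2 med z 0.109
wall x= [-0.20539877  0.47117676] 91 resid 0.0003370066656612237
```

View pics/a.png

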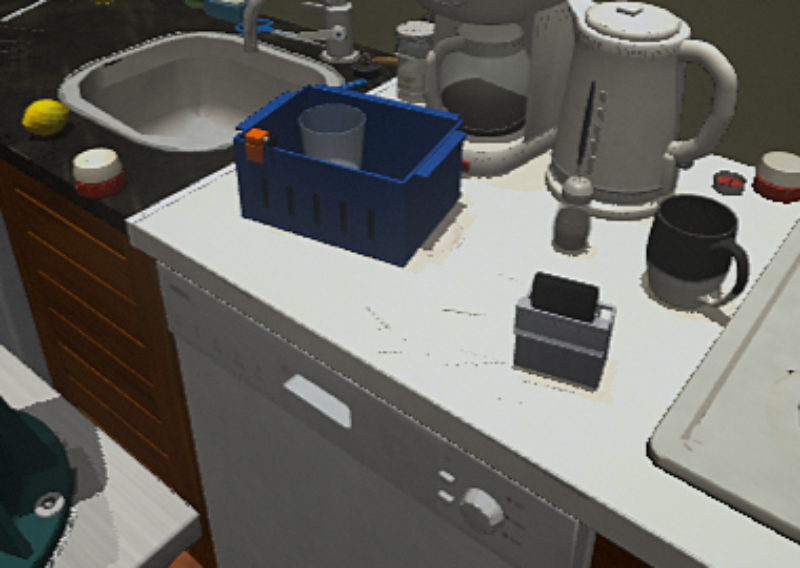

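View pics/b.png

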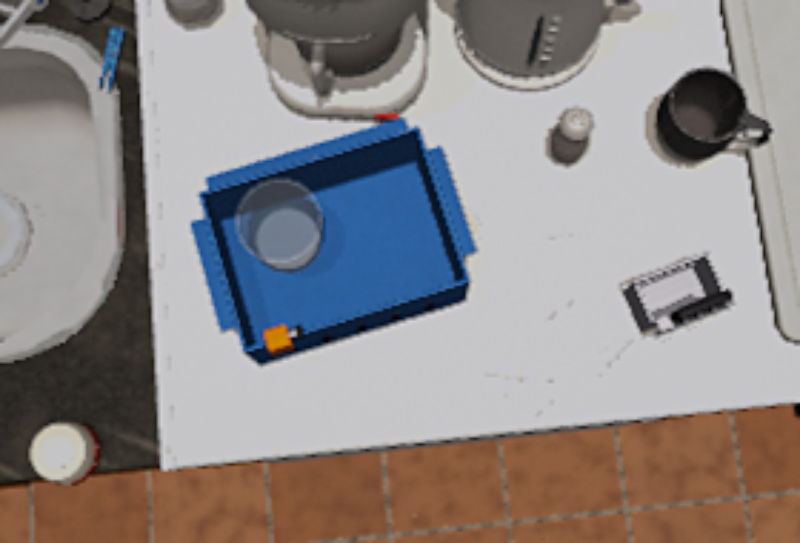

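The scene view shows the tub with the orange clip at about (257,145), and the basket at (565,330) with its grip on the near side. The top view shows the bumper stub right of the clip at (293,330). The networks' positions agree with both pictures. Next I'll refine the rim line and the clip, then grasp.

```bash
cat >> h.py <<'E'
from scipy.spatial.transform import Rotation as Ro
def ori(a,s=1):
    y=s*np.array([np.cos(a),np.sin(a),0]); z=np.array([0,0,-1.]); x=np.cross(y,z)
    return Ro.from_matrix(np.stack([x,y,z],1)).as_quat()
E
python3 - <<'E'
from h import *
for n in ["scene","top"]:
    c=dict(np.load(f"{n}0.npz")); P=pts(c,np.ones((420,560),bool))
    d=P[:,0]-(.4725-.2*P[:,1]); 
    s=(abs(d)<.012)&(P[:,1]>-.085)&(P[:,1]<.05)&(P[:,2]>.106)&(P[:,2]<.115)
    Q=P[s]; p=np.polyfit(Q[:,1],Q[:,0],1); print(n,"rim",len(Q),p,np.percentile(Q[:,0]-np.polyval(p,Q[:,1]),[5,95]).round(4),Q[:,2].mean())
    far=P[(P[:,2]>.1)&(P[:,2]<.116)&(P[:,0]>.55)&(P[:,0]<.67)&(P[:,1]>-.1)&(P[:,1]<.14)]
    # clip in tub axes
    a=.2; M=np.array([[np.cos(a),np.sin(a)],[-np.sin(a),np.cos(a)]])
    C=P[(P[:,2]>.116)&(P[:,2]<.128)&(P[:,0]>.43)&(P[:,0]<.49)&(P[:,1]>.03)&(P[:,1]<.12)]; L=C[:,:2]@M.T
    print("clip local", np.percentile(L,[2,98],axis=0).round(4).tolist(), "rim local of (.4745-.2y):",(M@[.4745,0]).round(4))
for s in (1,-1):
    for p,a in (([.4465,-.3045,.084],.28),([.4465,-.3045,.24],.28),([.47,0,.12],.2)):
        j=inverse_kinematics(p,ori(a,s)); print(s,p,None if j is None else np.round(j,2))
E
```

```text
scene rim 143 [-0.2088948   0.47435988] [-0.0022  0.0027] 0.10924335690005332
clip local [[0.4551, -0.027], [0.4731, 0.0051]] rim local of (.4745-.2y): [ 0.465  -0.0943]
top rim 78 [-0.20707209  0.47286171] [-0.0019  0.0019] 0.10946293302418073
clip local [[0.4537, -0.0261], [0.4727, 0.0064]] rim local of (.4745-.2y): [ 0.465  -0.0943]
1 [0.4465, -0.3045, 0.084] [-0.73  0.44  1.79 -0.    0.91 -1.01]
1 [0.4465, -0.3045, 0.24] [-0.73  0.26  1.62 -0.    1.27 -1.01]
1 [0.47, 0, 0.12] [-0.15  0.3   1.9  -0.    0.93 -0.35]
-1 [0.4465, -0.3045, 0.084] [-0.73  0.44  1.79 -0.    0.91  2.14]
-1 [0.4465, -0.3045, 0.24] [-0.73  0.26  1.62 -0.    1.27  2.14]
-1 [0.47, 0, 0.12] [-0.15  0.3   1.9  -0.    0.93  2.79]
```

```bash
python3 - <<'E'
from h import *
o=ori(.28)
move_ptp([.4465,-.3045,.21],o); move_gripper(.05)
print(cl(), current_force())
print(servo_line([.4465,-.3045,.085],o,rate=.1,contact_N=6)); print(current_position(),current_force())
move_gripper(0.0); print(current_finger_gap(),current_grip_force(),current_force())
servo_line([.4465,-.3045,.26],rate=.12)
print(cl(),current_finger_gap(),current_force())
c=capture("scene"); cv2.imwrite("pics/c.png",c["image"][100:400,100:500])
E
```

```text
4.92 [ 0.21892055  0.25136541 -0.12313249]
False
[ 0.44689921 -0.30484991  0.08557987] [-0.49293525  0.18862983  0.44222668]
0.01143468116078428 29.96752381324768 [0.8876448  0.44777407 1.25106224]
8.6 0.011563254016426328 [ 0.63542276  0.3261722  -2.038926  ]
```

View pics/c.png

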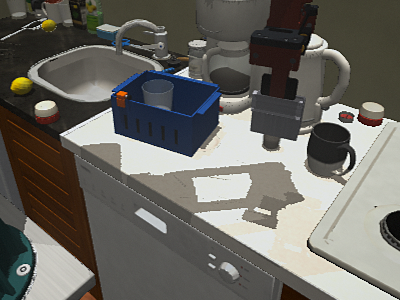

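The basket is held squarely at about (275,115) and hangs upright. Now I'll hover over the rim and check the camera bias against the known held basket.

```bash
cat >> h.py <<'E'
A=.205; M=np.array([[np.cos(A),np.sin(A)],[-np.sin(A),np.cos(A)]]); RX=float((M@[.4736,0])[0])
def W(xl,yl,z): return [*(M.T@[xl,yl]),z]
def loc(p): return np.r_[M@np.array(p)[:2],p[2]]
E
python3 - <<'E'
from h import *
o=ori(A)
move_ptp(W(RX,-.097,.26),o); servo_line(W(RX,-.097,.218),o); sleep(.3)
print(cl(),"RX",RX,loc(current_position()),current_force())
T=loc(current_position())
for n in ["scene","top"]:
    c=capture(n); P=pts(c,np.ones((420,560),bool)); L=np.c_[P[:,:2]@M.T,P[:,2]]
    f=L[(abs(L[:,0]-T[0]+.0065)<.008)&(abs(L[:,1]-T[1])<.036)&(L[:,2]>T[2]-.03)&(L[:,2]<T[2]-.006)]
    p=np.polyfit(f[:,1]-T[1],f[:,0]-T[0],1) if len(f)>5 else None
    print(n,"leg face",len(f),p,np.median(f[:,0]-T[0]) if len(f) else 0,"exp -.0065")
    g=L[(abs(L[:,0]-T[0])<.03)&(abs(L[:,1]-T[1])<.06)&(L[:,2]>T[2]-.08)&(L[:,2]<T[2]-.008)]
    print("  y ext",np.percentile(g[:,1]-T[1],[1,99]))
    w=L[(abs(L[:,0]-RX+.002)<.008)&(L[:,1]>-.18)&(L[:,1]<-.04)&(L[:,2]>.02)&(L[:,2]<.10)]
    if len(w)>5: print("  wall face rel RX",len(w),np.median(w[:,0])-RX,np.polyfit(w[:,1]+.097,w[:,0]-RX,1),"exp -.002")
    r=L[(abs(L[:,0]-RX)<.012)&(L[:,1]>-.18)&(L[:,1]<-.04)&(L[:,2]>.106)&(L[:,2]<.114)]
    print("  rim",len(r),np.percentile(r[:,0]-RX,[5,50,95]) if len(r) else 0)
    cv2.imwrite(f"pics/d_{n}.png",cv2.resize(c["image"][120:320,160:400],(720,600)))
E
```

```text
10.55 RX 0.46368328226843764 [ 0.46423709 -0.09727539  0.21880307] [ 0.85637242 -0.29112587 -1.59442969]
scene leg face 287 [ 0.00061006 -0.00531459] -0.0052433043959139725 exp -.0065
  y ext [-0.04026941  0.03900757]
  wall face rel RX 1480 0.00035885198996449263 [0.00084213 0.00041574] exp -.002
  rim 143 [-0.00133643  0.00061362  0.0033014 ]
top leg face 0 None 0 exp -.0065
  y ext [0.03655611 0.0396702 ]
  wall face rel RX 58 -0.0024040456401525634 [ 0.00140503 -0.00243899] exp -.002
  rim 14 [-0.00247174 -0.00101109  0.0008241 ]
```

View pics/d_scene.png

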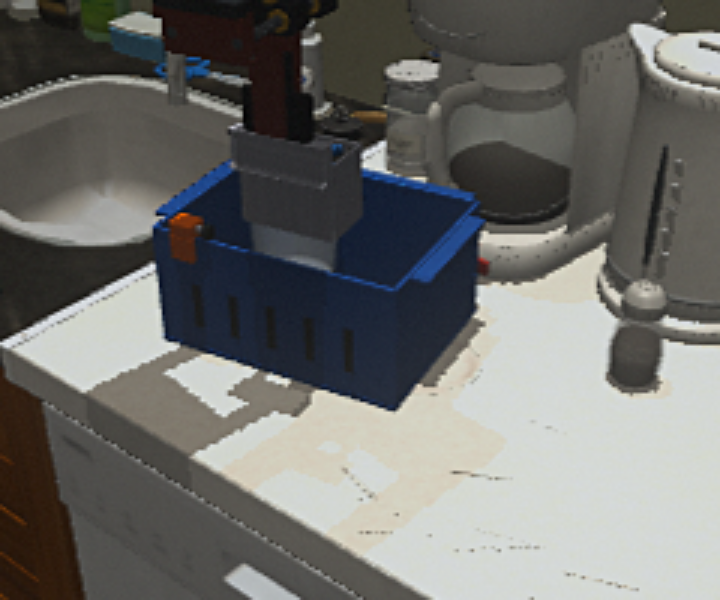

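Basket is above the tub and inside its wall, at about (300,180), with the clip and bumper clear at (190,235). Scene camera bias is about +1 mm in x, so I'll lower it about 1 mm inward of nominal, guarded.

```bash
python3 - <<'E'
from h import *
o=ori(A); x=RX+.0008
servo_line(W(x,-.097,.218),o,rate=.03); sleep(.2); print(loc(current_position())-[RX,0,0],current_force())
hit=servo_line(W(x,-.097,.160),o,rate=.05,contact_N=5); print(hit,loc(current_position())-[RX,0,0],M@current_force()[:2],current_force()[2])
if not hit:
    hit=servo_line(W(x,-.097,.117),o,rate=.025,contact_N=5); print(hit,loc(current_position())-[RX,0,0],M@current_force()[:2],current_force()[2])
print(cl(), Ro.from_quat(current_orientation()).as_matrix().round(4).tolist())
c=capture("scene"); cv2.imwrite("pics/e.png",cv2.resize(c["image"][160:280,180:340],(800,600)))
E
```

```text
[ 0.00074649 -0.09697521  0.21795392] [ 0.24776593  1.05839339 -1.21661872]
False [ 0.00108571 -0.09710503  0.16031945] [ 0.5928627  -0.29951792] -1.8319258723334542
True [ 0.0007841  -0.09697493  0.1200565 ] [-0.11263076  0.7680736 ] 6.025344676611488
13.84 [[-0.2035, 0.9791, -0.0003], [0.9791, 0.2035, 0.0001], [0.0001, -0.0003, -1.0]]
```

View pics/e.png

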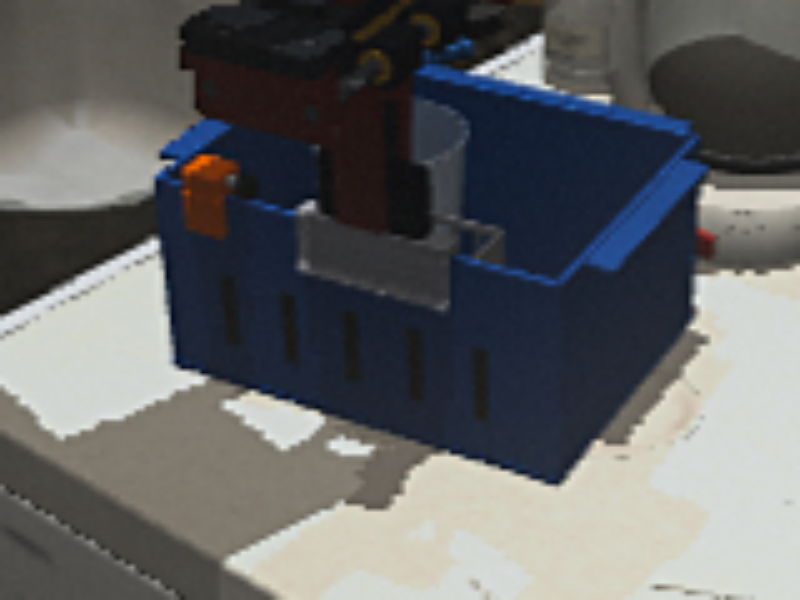

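Lip is over the rim's outer face at (375,255), basket inside, clip clear to the left at (205,190); seat height 0.120 matches the prediction. Now a gentle slide.

```bash
python3 - <<'E'
from h import *
o=ori(A); p=loc(current_position()); x=RX+.0006
f=lambda:(np.r_[M@current_force()[:2],current_force()[2]]).round(2)
st=lambda:(loc(current_position())-[RX,0,0]).round(5)
for z in (.1202,.1204,.1206):
    servo_line(W(x,-.097,z),o,rate=.005); sleep(.2); print(z,st(),f())
    if f()[2]<2: break
sleep(.3)
hit=servo_line(W(x,-.087,z),o,rate=.015,contact_N=6); print(hit,st(),f(),cl()); sleep(.2); print(f())
E
```

```text
0.1202 [ 0.00046 -0.09697  0.1201 ] [ 0.62 -0.28  0.07]
False [ 0.00065 -0.087    0.12022] [ 0.48 -0.1  -2.04] 15.6
[-0.36 -0.08 -1.58]
```

```bash
python3 - <<'E'
from h import *
o=ori(A); x=RX+.0006; z=.1201
f=lambda:(np.r_[M@current_force()[:2],current_force()[2]]).round(2)
st=lambda:(loc(current_position())-[RX,0,0]).round(5)
servo_line(W(x,-.087,z),o,rate=.005); sleep(.2); print(st(),f())
hit=servo_line(W(x,-.050,z),o,rate=.006,contact_N=4); print(hit,st(),f(),cl())
for _ in range(4): sleep(.1); print(st(),f())
E
```

```text
[ 0.00059 -0.087    0.1201 ] [ 0.38 -0.22 -1.  ]
True [ 0.00068 -0.06907  0.1201 ] [-0.05 -1.14  3.74] 19.44
[ 0.00066 -0.06903  0.12007] [-0.11 -0.65  5.01]
[ 0.00066 -0.06904  0.12007] [ 0.12 -1.04  5.99]
[ 0.00068 -0.06905  0.12007] [-0.22 -1.2   4.9 ]
[ 0.00068 -0.06904  0.12007] [-0.27 -0.54  6.16]
```

```bash
python3 - <<'E'
from h import *
o=ori(A); x=RX+.0006; z=.1202
def f(): F=np.mean([current_force() for _ in range(3)],0); return (np.r_[M@F[:2],F[2]]).round(2)
st=lambda:(loc(current_position())-[RX,0,0]).round(5)
y=-.0691; servo_line(W(x,y,z),o,rate=.005); sleep(.15); print(st(),f())
for i in range(30):
    y+=.0002; servo_line(W(x,y,z),o,rate=.004); sleep(.06); F=f(); print(st(),F)
    if F[1]<-4.3: break
    if F[2]>4: z+=.0001
    if F[2]<-1.5: z-=.0001
for _ in range(4): sleep(.1); print(f())
print(cl())
E
```

```text
[ 0.00053 -0.06904  0.12011] [ 0.59 -0.35  0.14]
[ 0.00052 -0.06903  0.1201 ] [ 0.1  -1.08 -0.7 ]
[ 0.00052 -0.06893  0.12015] [ 0.04 -3.3  -0.88]
[ 0.00056 -0.06891  0.12018] [-0.32 -5.26 -1.04]
[-0.59 -5.38 -1.87]
[ 0.21 -5.62 -2.18]
[-0.17 -5.33 -1.53]
[-0.51 -4.7  -1.96]
21.68
```

About 5 N of steady, vertical-free push at the predicted bumper location: contact held. Now relax and release.

```bash
python3 - <<'E'
from h import *
o=ori(A); x=RX+.0006
servo_line(W(x,-.0690,.1201),o,rate=.004); sleep(.15); print(M@current_force()[:2],current_force()[2])
move_gripper(.035); print(current_finger_gap(),loc(current_position())-[RX,0,0],current_force()); sleep(.2)
servo_line(W(x,-.0690,.24),o,rate=.06); print(current_force(),cl()); sleep(.5)
c=capture("scene"); cv2.imwrite("pics/f.png",cv2.resize(c["image"][160:280,180:340],(800,600)))
P=pts(c,np.ones((420,560),bool)); L=np.c_[P[:,:2]@M.T,P[:,2]]; 
g=L[(abs(L[:,0]-RX)<.02)&(abs(L[:,1]+.069)<.04)&(L[:,2]>.128)&(L[:,2]<.17)]
print("grip",np.percentile(g,[2,50,98],axis=0).round(4).tolist(),RX)
E
```

```text
[ 0.05928749 -2.9055869 ] -0.07706198562293343
0.03502538732588112 [ 0.00060961 -0.06890587  0.12009659] [-0.21704125 -0.83887546 -0.29952719]
[-0.20169017 -0.52932034 -1.17781931] 25.02
grip [[0.4573, -0.0965, 0.1287], [0.4602, -0.0723, 0.1426], [0.4692, -0.0429, 0.1528]] 0.46368328226843764
```

View pics/f.png

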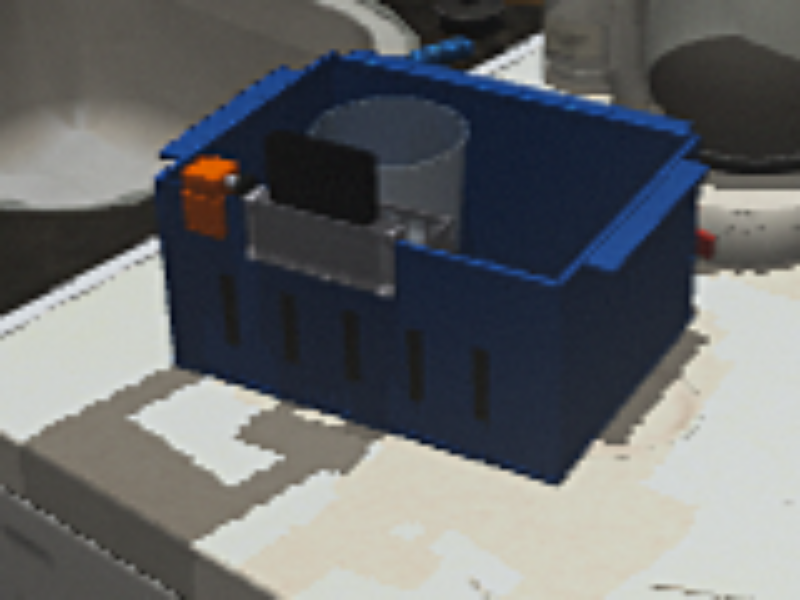

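Basket hangs upright on the rim, with its lip at (320,240) meeting the bumper at (243,185). The clip has not moved and the gripper is clear.

```bash
python3 -c "
from bench import *
print(close_job())"
```

```text
the job is handed in; nothing more can be done
None
```

The basket hangs upright and released on the tub's near rim, resting at the clip's bumper after a light press of about 5 N, and the job is handed in at about 26 s of the 67 s allowed; the interface gave no verdict.

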